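# Unlock the push-and-turn cap of the pump oil bottle

### The job

The vacuum pump is due for an oil top-up: unlock the child-resistant cap of the squat amber bottle that stands in the black bench holder (the one with the wide ribbed cap). Push the cap down against its spring and, keeping it down, turn it counterclockwise by about 60 degrees past its ratchet, then let go so that it springs up, unlocked. Leave the tall bottle and the smooth-capped jar standing where they are.

Things in the scene. Friction and masses are not known exactly. Their poses are not given: they have to be found in the camera images.
- cap_mid (a point): Centre, half-way up, of the white ribbed push-and-turn cap (50 mm wide, 32 high, two raised arrows on top; z up), 130 mm above the bench while locked. Its squat amber bottle (88 mm wide) is fixed upright in a black holder. Neck below the cap 42 mm wide; shoulder slopes from 92 mm height at the neck to 78 at the side. Springs up 6 mm when unlocked. No handles: grip its sides at any yaw.
- cap (a joint): Turn of the cap, rad, + = counterclockwise from above; starts at 0 to 0.08. Unpressed, a ratchet blocks it at about 0.13. The cap pushes down 10 mm at most on a spring (8 N at first, 13 N at 7 mm); 4 mm or more down (7 is safe) it turns past the teeth, clear from 0.75 to a stop at 1.40. Let go there, it springs up and stays unlocked; let go earlier, it stays caught.
- tall_mid (a point): Centre, half-way up, of a bystander that must stay: a tall slim amber glass bottle, 68 mm in diameter, 188 mm high, with a narrow smooth white cap (32 mm in diameter), standing loose on the bench.
- plain_mid (a point): Centre, half-way up, of a bystander that must stay: a squat amber glass jar, 88 mm in diameter, 114 mm high, with a smooth domed white cap (54 mm in diameter) without ribs, standing loose on the bench.
Things that resemble listed ones, but are neither listed nor needed, are in the scene too. Leave any green look-alike of the part that bears cap_mid alone.

How it is judged (in metres and radians):
On the way:
1. the ribbed cap is pressed down by at least 3 mm (height (world z) of cap_mid below 0.127 m), for 0.1 s.
At the end, for the whole second after the job is handed in: The ribbed cap is turned at least 0.70 rad (40 degrees) counterclockwise, past its ratchet, and has sprung up at least 3.5 mm above its locked height; the tall bottle and the smooth-capped jar are within 30 mm of where they stood (value of joint cap above 0.7 rad and height (world z) of cap_mid above 0.1335 m and distance of each of tall_mid, plain_mid from where it was at the start of the episode below 0.03 m); the robot touches nothing.
It fails at once if the tall bottle is shifted by more than 30 mm or tipped over (distance of tall_mid from where it was at the start of the episode above 0.03 m or angle between tall_mid's own z axis and vertical above 0.5 rad).
It fails at once if the smooth-capped jar is shifted by more than 30 mm or tipped over (distance of plain_mid from where it was at the start of the episode above 0.03 m or angle between plain_mid's own z axis and vertical above 0.5 rad).
It also fails if it takes over 32 s, if anything falls off the work surface, if the arm or the gripper's body presses on something with over 40 N, if the wrist force passes 120 N, or if a joint passes its speed limit or range.

### The arm

A 6-joint arm with a two-finger parallel gripper is mounted at the origin on the work surface. World frame = base frame: x ahead of the robot, y to its left, z up, the work surface at z = 0. Lengths are in m, angles in degrees, forces in N, time in s.
With the tool pointing down it reaches from about 0.4 to 0.825 m from the base axis. Payload 7 kg.
Tool frame: the origin (TCP) lies midway between the tips of the shut fingers; the grasp point (between the pads) lies r.tcp_to_grasp behind it (r.tcp_to_grasp is the distance from the TCP to the grasp point, in m); x points along the fingers, y is the direction in which the jaws open and shut, and the axes are right-handed (so a half turn about x gives the same grasp; the last joint's range is limited). The gripper opens to 88 mm and grips with 3 to 60 N. Pads are 19 mm wide; open, the fingers measure 130 mm over their backs; the gripper's body (78 mm by 193 mm) begins 47 mm behind the grasp point.
Start: joints at [-58.436, 20.546, 0.682, 0, -70.136, -16.507], TCP at [0.175, -0.652, 0.227] pointing down, gripper open.
Joint ranges: [-176.03, 176.03], [-82.01, 121.73], [-58.28, 71.71], [-173.87, 95.51], [-174.79, -0.11], [-173.66, 173.66]. Speed limits (degrees/s): [136.94, 136.94, 172.46, 180, 180, 180].

### API

Orientations are given as [roll, pitch, yaw] about the fixed x, y, z axes, in that order (R = Rz(yaw) Ry(pitch) Rx(roll)).
In Python, from plant import r gives the robot as it stands.
- The arm moves only by the tool carry_out, never from a script. Its argument "moves" is a list of rows, each a list of 7 numbers: the shift along the world's x, y, z in mm, then the turn, a rotation vector about the world's x, y, z in rad, then the opening in per cent of the stroke, from 0 (shut) to 100 (fully open). In form: [[x, y, z, wx, wy, wz, claw], ...]. A call has 1 to 5 rows; each row is the pose to reach, as a shift and turn from the pose commanded when the call began; what a row does not reach only later rows make up. A row lasts 1/10 s, in which the tool goes at most 50 mm and 8.59 degrees, less where a joint would pass 70% of its speed; a pose out of reach is approached as far as the arm can. A call with a gripper value outside its range is refused whole. The fingers move at their own pace and stop on an object; "squeeze" is the grip in N (left out, the last holds). Time passes only in rows, so rows that repeat a pose let the fingers close. It gives the time, the measured TCP pose, the force and the opening at its end, in the units of the state.
- r.get_state(): the state, without advancing time (a new reading comes with each control period).
- r.capture(name): name is "scene" or "top" or "wrist"; returns the picture (384x512x3 uint8, blue, green, red); there is no depth.
- r.camera_params(name): a dict with "K" (3x3 intrinsics, pixels), "rvec" (rotation vector, rad) and "tvec" (3), from world to camera coordinates, as OpenCV has them. Camera axes: x right, y down, z forward; pixel columns grow to the right and rows downward; lengths in m; the calibration is good to about 2 mm. A picture is of the moment at which its call begins: read the wrist's pose just before it. camera_params takes no time and is no camera call; for the wrist camera it gives the pose at the moment of the call.
- r.close_job(): hands the job in, once; it reports no verdict.
The state is a dict: "time_s": time; "joints": joint angles; "qd": joint speeds; "joint_torque": joint torques, N m; "tcp_pos": TCP position; "eef_rot": TCP orientation; "contact_force": force on the tool from outside, world axes, zero at the start; "moment": the same for the moment, N m; "gripper_width": finger opening in m.
Only numpy, scipy, OpenCV 4.12 (cv2) and the standard library are available. Lean on these libraries where they do the work, as an engineer would, in place of code of your own. Each camera call takes 0.05 s, during which the arm holds its last target. There are 200 camera calls.

## Working session

There is one attempt and no reset: what is moved stays moved. The work goes in short steps, Python scripts to look and compute and a tool call to move; the robot and the scene stay as the last step left them, time stands still between calls to the robot, and variables do not carry over. Pictures are saved under pics/ and viewed, about 8 in all and at most 12, crops included, and the job is handed in when it is done.

Besides the shell and the picture viewer there is one more tool, called after "Emit:" as name(argument=value, ...) on one line, values as JSON. carry_out: Moves the arm, as the interface text tells. Its arguments: {"type":"object","properties":{"moves":{"type":"array"},"squeeze":{"type":"number"}},"required":["moves"]}

```bash
mkdir -p pics; cat > h.py <<'E'
import numpy as np, cv2
from plant import r
def ray(name,u,v,z):
    p=r.camera_params(name);K=np.array(p["K"],float);R,_=cv2.Rodrigues(np.array(p["rvec"],float));t=np.array(p["tvec"],float).ravel()
    c=-R.T@t;d=R.T@np.linalg.solve(K,[u,v,1.]);return c+d*(z-c[2])/d[2]
def proj(name,P):
    p=r.camera_params(name);return cv2.projectPoints(np.array(P,float).reshape(-1,3),np.array(p["rvec"],float),np.array(p["tvec"],float),np.array(p["K"],float),None)[0].reshape(-1,2)
E
python3 - <<'E'
from h import *
a=r.capture("scene");b=r.capture("top")
cv2.imwrite("pics/a.png",a);cv2.imwrite("pics/b.png",b)
s=r.get_state();print({k:np.round(v,3) for k,v in s.items()},r.tcp_to_grasp)
E
```

```text
{'time_s': np.float64(0.1), 'joints': array([-5.8437e+01,  2.0586e+01,  6.4100e-01, -1.8000e-02, -7.0137e+01,
       -1.6506e+01]), 'qd': array([-0.075,  0.023,  0.087,  0.086, -0.023, -0.062]), 'joint_torque': array([ 1.0000e-03, -5.8417e+01,  2.9375e+01,  7.0150e+00,  1.0000e-02,
       -0.0000e+00]), 'tcp_pos': array([ 0.175, -0.651,  0.226]), 'eef_rot': array([ 94.877,  89.916, 109.928]), 'contact_force': array([ 0.143, -0.165,  1.061]), 'moment': array([-0.03 ,  0.031,  0.038]), 'gripper_width': np.float64(0.087)} 0.0188
```

View pics/a.png

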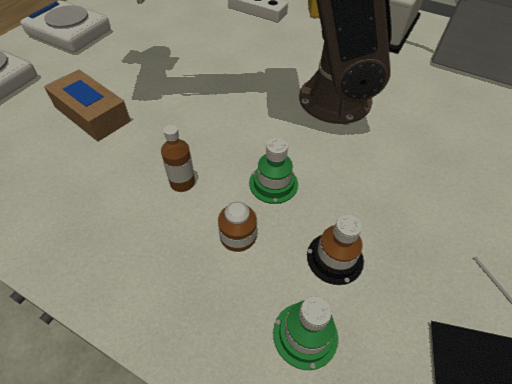

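View pics/b.png

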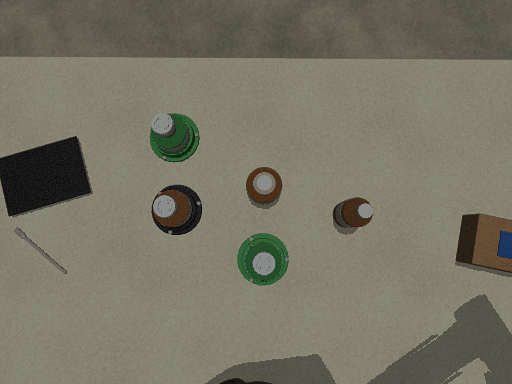

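The target is the amber bottle in the black holder: its cap is at about (347,229) in scene and (164,206) in top. The jar is at (264,184) in top and the tall bottle's cap at (365,211). The two bottles in green holders are decoys.

```bash
python3 - <<'E'
from h import *
a=cv2.imread("pics/a.png");b=cv2.imread("pics/b.png")
A=cv2.resize(a[200:260,320:380],None,fx=6.5,fy=6.5,interpolation=cv2.INTER_CUBIC);B=cv2.resize(b[180:240,140:200],None,fx=6.5,fy=6.5,interpolation=cv2.INTER_CUBIC)
cv2.imwrite("pics/c.png",np.hstack([A,B]))
print("cap",ray("top",164,206,.146),ray("scene",348,223,.146))
print("jar",ray("top",264,184,.114),"tall",ray("top",365,211,.188),"green",ray("top",163,125,.146),ray("top",263,264,.146))
E
```

```text
cap [0.53603332 0.20985905 0.146     ] [0.53607031 0.21130065 0.146     ]
jar [ 0.59097082 -0.01214151  0.114     ] tall [ 0.52707854 -0.22308018  0.188     ] green [0.71991376 0.2186349  0.146     ] [ 0.41179158 -0.01047762  0.146     ]
```

View pics/c.png

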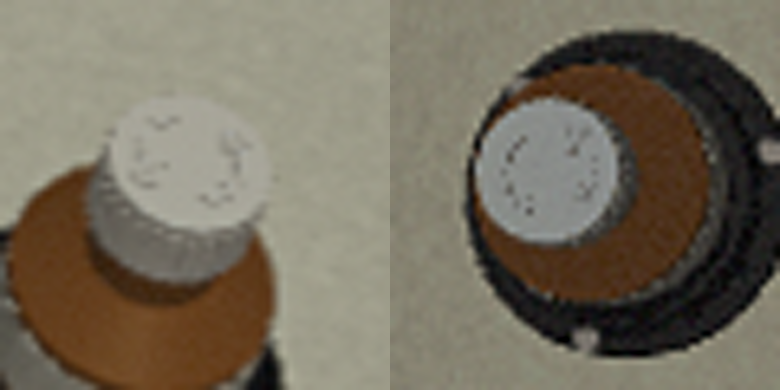

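Emit:
carry_out(moves=[[28,35,10,0,0,0,100],[56,70,20,0,0,0,100],[84,105,33,0,0,0,100],[112,141,33,0,0,0,100],[140,176,33,0,0,0,100]], squeeze=50)

```text
time_s: 0.6
tcp_pos: [0.3161, -0.4743, 0.2598]
eef_rot: [-32.2, 90.0, -17.1]
contact_force: [0.9, 0.6, -0.1]
gripper_width: 0.0872
```

Emit:
carry_out(moves=[[27,35,0,0,0,0,100],[54,70,0,0,0,0,100],[81,106,0,0,0,0,100],[108,141,0,0,0,0,100],[135,176,0,0,0,0,100]])

```text
time_s: 1.1
tcp_pos: [0.451, -0.2981, 0.2595]
eef_rot: [113.2, 90.0, 128.3]
contact_force: [-0.1, -1.0, 0.2]
gripper_width: 0.0875
```

Emit:
carry_out(moves=[[8,47,0,0,0,0,100],[16,94,0,0,0,0,100],[24,141,0,0,0,0,100],[32,188,0,0,0,0,100],[40,235,0,0,0,0,100]])

```text
time_s: 1.6
tcp_pos: [0.49, -0.0629, 0.2595]
eef_rot: [81.7, 90.0, 96.8]
contact_force: [1.5, 0.5, 0.4]
gripper_width: 0.0876
```

Emit:
carry_out(moves=[[8,45,0,0,0,0,100],[16,90,0,0,0,0,100],[24,135,0,0,0,0,100],[32,180,0,0,0,0,100],[40,225,0,0,0,0,100]])

```text
time_s: 2.1
tcp_pos: [0.53, 0.1621, 0.2595]
eef_rot: [168.5, 90.0, -176.5]
contact_force: [1.8, -0.7, 0.2]
gripper_width: 0.0876
```

```bash
python3 - <<'E'
from h import *
s=r.get_state();b=r.capture("wrist");cv2.imwrite("pics/w1.png",b)
print({k:np.round(s[k],3) for k in("time_s","joints","tcp_pos","eef_rot","contact_force")})
print(proj("wrist",[[.536,.210,.146],[.561,.210,.146],[.536,.235,.146]]))
E
```

```text
{'time_s': np.float64(2.1), 'joints': array([ 3.72460e+01,  8.01900e+00, -1.17750e+01, -7.00000e-03,
       -7.02160e+01, -1.12169e+02]), 'tcp_pos': array([0.53 , 0.162, 0.259]), 'eef_rot': array([ 168.471,   89.987, -176.455]), 'contact_force': array([ 1.787, -0.718,  0.15 ])}
[[294.93066297 202.95459301]
 [287.99026949 223.88979149]
 [317.24265994 208.72726783]]
```

View pics/w1.png

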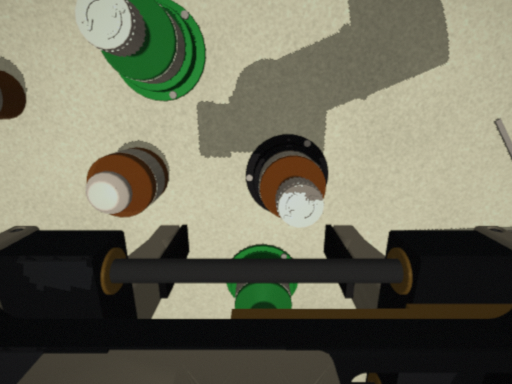

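The wrist picture shows the target cap's top disc centred at about (300,205), against (295,203) projected. I'll refine this from all three views.

```bash
python3 - <<'E'
from h import *
b=cv2.imread("pics/w1.png")
B=cv2.resize(b[165:245,250:350],None,fx=7,fy=7,interpolation=cv2.INTER_CUBIC)
cv2.imwrite("pics/w1c.png",B)
print(ray("wrist",300,205,.146),ray("scene",349.2,225.1,.146),ray("top",164,206.2,.146))
E
```

```text
[0.53678947 0.2159058  0.146     ] [0.53951994 0.21508089 0.146     ] [0.53558979 0.20984336 0.146     ]
```

View pics/w1c.png

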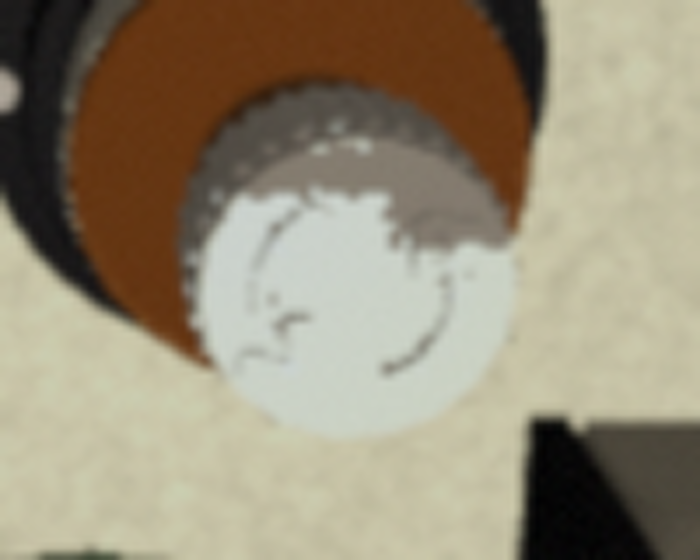

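Emit:
carry_out(moves=[[4,26,-25,0,0,0,100],[7,51,-50,0,0,0,100],[7,51,-85,0,0,0,100],[7,51,-85,0,0,0,100]])

```text
time_s: 2.55
tcp_pos: [0.5344, 0.2101, 0.1696]
eef_rot: [-164.3, 89.5, -149.2]
contact_force: [-0.6, -0.4, 0.1]
gripper_width: 0.0878
```

```bash
python3 - <<'E'
from h import *
s=r.get_state();b=r.capture("wrist");
print({k:np.round(s[k],4) for k in("time_s","joints","tcp_pos","contact_force")})
p=proj("wrist",[[.537,.214,.146],s["tcp_pos"]]);print(p)
cv2.imwrite("pics/w2.png",cv2.resize(b[170:384,100:412],None,fx=2.5,fy=2.5))
E
```

```text
{'time_s': np.float64(2.55), 'joints': array([ 4.091340e+01,  1.396820e+01, -1.644620e+01, -1.056000e-01,
       -6.009900e+01, -1.157957e+02]), 'tcp_pos': array([0.5344, 0.2101, 0.1696]), 'contact_force': array([-0.6312, -0.3961,  0.1125])}
[[262.00692863 224.69615964]
 [257.99366406 234.25216809]]
```

View pics/w2.png

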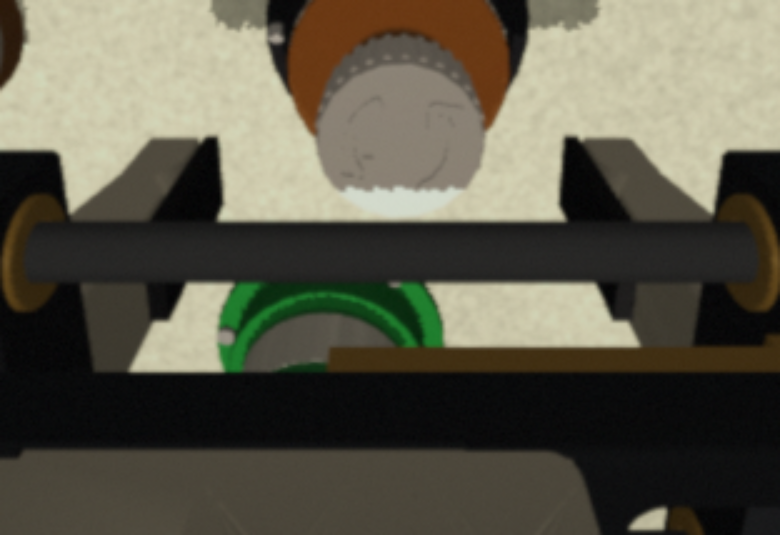

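Emit:
carry_out(moves=[[0,0,-20,0,0,0,100],[0,0,-20,0,0,0,100],[0,0,-20,0,0,0,100]])

```text
time_s: 2.9
tcp_pos: [0.538, 0.211, 0.1563]
eef_rot: [3.2, 89.9, 18.2]
contact_force: [-0.2, -0.1, -0.1]
gripper_width: 0.0877
```

Emit:
carry_out(moves=[[0,1.5,-15,0,0,0,100],[0,1.5,-30,0,0,0,100],[0,1.5,-42,0,0,0,100],[0,1.5,-42,0,0,0,100],[0,1.5,-42,0,0,0,100]])

```text
time_s: 3.4
tcp_pos: [0.5378, 0.2128, 0.1134]
eef_rot: [-3.6, 90.0, 11.5]
contact_force: [0.8, -0.2, 0.5]
gripper_width: 0.0879
```

Emit:
carry_out(moves=[[0,0,0,0,0,0,40],[0,0,0,0,0,0,40],[0,0,0,0,0,0,40],[0,0,0,0,0,0,40],[0,0,0,0,0,0,40]])

```text
time_s: 3.9
tcp_pos: [0.5374, 0.2127, 0.1127]
eef_rot: [20.2, 90.0, 35.3]
contact_force: [-0.1, 0.4, -0.2]
gripper_width: 0.0532
```

Emit:
carry_out(moves=[[0,0,0,0,0,0,30],[0,0,0,0,0,0,30],[0,0,0,0,0,0,30]])

```text
time_s: 4.2
tcp_pos: [0.5372, 0.2136, 0.1126]
eef_rot: [67.0, 89.9, 82.0]
contact_force: [-3.1, 4.2, 0.1]
gripper_width: 0.0493
```

Emit:
carry_out(moves=[[0,1,0,0,0,0,0],[0,1,0,0,0,0,0],[0,1,0,0,0,0,0]])

```text
time_s: 4.5
tcp_pos: [0.5372, 0.2136, 0.1126]
eef_rot: [-160.0, 90.0, -144.9]
contact_force: [-2.3, 1.3, 2.8]
gripper_width: 0.0493
```

Gripped at 49.3 mm with low side forces. Next I press down about 7 mm.

Emit:
carry_out(moves=[[0,0,-3,0,0,0,0],[0,0,-6,0,0,0,0],[0,0,-8,0,0,0,0],[0,0,-8,0,0,0,0],[0,0,-8,0,0,0,0]])

```text
time_s: 5.0
tcp_pos: [0.5372, 0.2136, 0.1058]
eef_rot: [-9.8, 90.0, 5.2]
contact_force: [-6.3, -0.3, 11.9]
gripper_width: 0.0493
```

Emit:
carry_out(moves=[[-0.5,0,-0.5,0,0,0.08,0],[-0.5,0,-0.5,0,0,0.16,0],[-0.5,0,-0.5,0,0,0.24,0],[-0.5,0,-0.5,0,0,0.32,0],[-0.5,0,-0.5,0,0,0.4,0]])

```text
time_s: 5.5
tcp_pos: [0.5372, 0.2138, 0.1056]
eef_rot: [-15.5, 89.9, 22.7]
contact_force: [-6.1, 0.4, 12.5]
gripper_width: 0.0493
```

```bash
cat > st.py <<'E'
from h import *
s=r.get_state();e=s["eef_rot"]
print({k:np.round(s[k],4) for k in("time_s","joints","tcp_pos","contact_force","moment","gripper_width")},"yaw",(e[2]-e[0]+180)%360-180)
E
python3 st.py
```

```text
{'time_s': np.float64(5.5), 'joints': array([ 4.10952e+01,  1.76132e+01, -2.08968e+01,  3.18000e-02,
       -5.14152e+01, -9.29299e+01]), 'tcp_pos': array([0.5372, 0.2138, 0.1056]), 'contact_force': array([-6.1224,  0.3538, 12.48  ]), 'moment': array([ 0.2029,  2.2493, -0.0597]), 'gripper_width': np.float64(0.0493)} yaw 38.18513497320612
```

Emit:
carry_out(moves=[[0,0,0,0,0,0.08,0],[0,0,0,0,0,0.16,0],[0,0,0,0,0,0.24,0],[0,0,0,0,0,0.32,0],[0,0,0,0,0,0.4,0]])

```text
time_s: 6.0
tcp_pos: [0.537, 0.2139, 0.1055]
eef_rot: [-29.3, 89.9, 31.8]
contact_force: [-5.8, 0.9, 13.5]
gripper_width: 0.0498
```

Emit:
carry_out(moves=[[0,0,0,0,0,0.08,0],[0,0,0,0,0,0.16,0],[0,0,0,0,0,0.24,0],[0,0,0,0,0,0.3,0],[0,0,0,0,0,0.3,0]])

```text
time_s: 6.5
tcp_pos: [0.5368, 0.2139, 0.1055]
eef_rot: [-41.4, 89.9, 36.9]
contact_force: [-8.3, 2.1, 12.8]
gripper_width: 0.0492
```

```bash
python3 st.py
```

```text
{'time_s': np.float64(6.5), 'joints': array([ 4.11133e+01,  1.76128e+01, -2.09057e+01,  5.30000e-03,
       -5.14261e+01, -5.28870e+01]), 'tcp_pos': array([0.5368, 0.2139, 0.1055]), 'contact_force': array([-8.2786,  2.1167, 12.8073]), 'moment': array([0.5207, 2.768 , 0.0811]), 'gripper_width': np.float64(0.0492)} yaw 78.22957940788052
```

Emit:
carry_out(moves=[[0,0,-0.5,0,0,0,0],[0,0,3,0,0,0,0],[0,0,7,0,0,0,0],[0,0,10,0,0,0,0],[0,0,10,0,0,0,0]])

```text
time_s: 7.0
tcp_pos: [0.5368, 0.2139, 0.1151]
eef_rot: [-29.5, 89.9, 48.6]
contact_force: [-4.4, 1.8, 6.9]
gripper_width: 0.0493
```

Emit:
carry_out(moves=[[0,0,0,0,0,0,100],[0,0,0,0,0,0,100],[0,0,0,0,0,0,100],[0,0,0,0,0,0,100],[0,0,0,0,0,0,100]])

```text
time_s: 7.5
tcp_pos: [0.5368, 0.2136, 0.1138]
eef_rot: [150.5, 90.0, -131.4]
contact_force: [0.4, -0.4, 1.1]
gripper_width: 0.0833
```

```bash
python3 st.py
```

```text
{'time_s': np.float64(7.5), 'joints': array([ 4.10837e+01,  1.71154e+01, -2.03311e+01,  3.50000e-03,
       -5.25749e+01, -5.30090e+01]), 'tcp_pos': array([0.5368, 0.2136, 0.1138]), 'contact_force': array([ 0.3875, -0.4348,  1.067 ]), 'moment': array([ 0.0694,  0.0979, -0.0127]), 'gripper_width': np.float64(0.0833)} yaw 78.07686636615102
```

At 2.5 mm above the locked height the spring still pushed up with 7 N, which suggests it is unlocked. I'll retreat and check.

Emit:
carry_out(moves=[[0,0,20,0,0,0,100],[0,0,50,0,0,0,100],[0,0,90,0,0,0,100],[0,0,130,0,0,0,100],[0,0,150,0,0,0,100]])

```text
time_s: 8.0
tcp_pos: [0.538, 0.2141, 0.268]
eef_rot: [-49.9, 89.7, 28.2]
contact_force: [-0.2, 0.4, 0.0]
gripper_width: 0.0876
```

Emit:
carry_out(moves=[[0,-40,0,0,0,0,100],[0,-80,0,0,0,0,100],[0,-120,0,0,0,0,100],[0,-150,0,0,0,0,100],[0,-150,0,0,0,0,100]])

```text
time_s: 8.5
tcp_pos: [0.5364, 0.0608, 0.2643]
eef_rot: [-154.5, 90.0, -76.6]
contact_force: [-0.3, 0.0, -0.6]
gripper_width: 0.0877
```

```bash
python3 st.py; python3 - <<'E'
from h import *
a=r.capture("scene");b=r.capture("top");a0=cv2.imread("pics/a.png");b0=cv2.imread("pics/b.png")
f=lambda i,x,y:cv2.resize(i[y:y+60,x:x+60],None,fx=5,fy=5,interpolation=cv2.INTER_CUBIC)
g=lambda i,x,y:cv2.resize(i[y:y+100,x:x+133],(400,300))
cv2.imwrite("pics/d.png",np.vstack([np.hstack([f(a0,320,200),f(a,320,200)]),np.hstack([cv2.resize(g(a0,140,120),(300,240)),cv2.resize(g(a,140,120),(300,240))])]))
print(proj("scene",[[.537,.213,.146],[.537,.213,.152]]))
E
```

```text
{'time_s': np.float64(8.5), 'joints': array([ 2.72831e+01,  6.43480e+00, -1.30072e+01,  1.28000e-02,
       -7.05610e+01, -3.93695e+01]), 'tcp_pos': array([0.5364, 0.0608, 0.2643]), 'contact_force': array([-0.2518,  0.007 , -0.6265]), 'moment': array([0.0449, 0.0443, 0.0049]), 'gripper_width': np.float64(0.0877)} yaw 77.917837778729
[[348.64922942 223.71056669]
 [349.34117626 222.06529608]]
```

View pics/d.png

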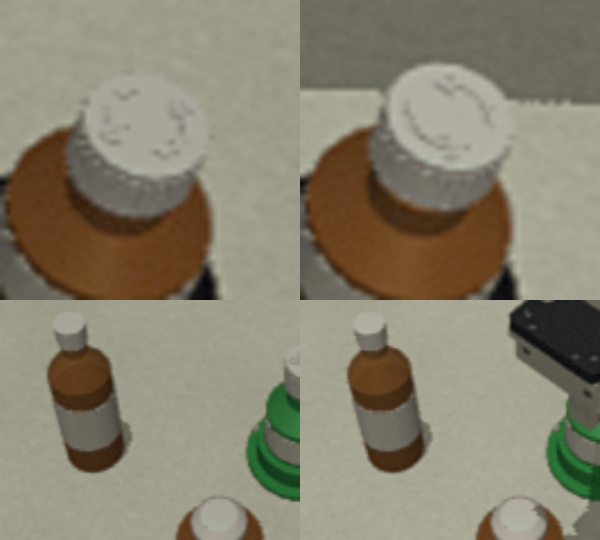

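Before and after, the cap top rose about 9 crop px, from y≈130 to 121. That is 1.8 image px, and 1.65 is expected for 6 mm. The arrows have turned and the neck shows below the cap. The tall bottle and jar are in the same pixels as before.

```bash
python3 -c "
from plant import r
print(r.close_job())"
```

```text
the job is handed in; nothing more can be done
None
```

The cap of the amber bottle in the black holder looks unlocked, and the job is handed in; the interface reports no verdict.

- **Press and turn:** I gripped the ribbed cap with 50 N and pushed it down about 7 mm (12–13 N of spring force). I then turned it 63° (about 1.10 rad) counterclockwise, let it rise and released it. The arm was clear by 8.5 s.
- **Unlocked:** At 2.5 mm above the locked height the spring still pushed up with about 7 N. In the scene camera the cap top had risen about 1.8 px (1.65 px expected for 6 mm), and its arrows had turned.
- **Bystanders:** The tall bottle and the smooth-capped jar sit in the same scene-camera pixels as before. The gripper is open, about 150 mm above and to the side, with no contact force.
- **Disagreements:** The three cameras first differed by up to 6 mm in y on the cap's position. A closer wrist view settled it before the grasp. The 1.10 rad is the tool's turn; I did not measure the cap's own angle, but the torque stayed near zero, so slip is unlikely.

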